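# Make up two circuit kits in a school prep room

## Robot

A 7-joint arm with a two-finger parallel gripper is mounted at the origin on the work surface. World frame = base frame: x ahead of the robot, y to its left, z up, the work surface at z = 0. Lengths are in m, angles in rad, forces in N, time in s.
With the tool pointing down it reaches from about 0.35 to 0.9 m from the base axis. Payload 8.1 kg.
Tool frame: the origin (TCP) lies on the centre line of the jaws, within the pads' length; the fingertips stand 17 mm ahead of it and the grasp point (between the pads) lies 2 mm behind it; z points along the fingers, y is the direction in which the jaws open and shut (so a half turn about z gives the same grasp; the last joint's range is limited). The gripper opens to 92 mm and grips with 3 to 60 N. Pads are 19 mm wide; open, the fingers measure 130 mm over their backs; the gripper's body (75 mm by 190 mm) begins 47 mm behind the grasp point.
Start: joints at [1.209, 0.434, 0.025, 1.573, -0.012, 1.134, -0.075], TCP at [0.16, -0.604, 0.244] pointing down, gripper open.
Joint ranges: [-2.62, 2.62], [-0.44, 2.09], [-1.27, 1.32], [0.08, 2.57], [-1.32, 4.46], [0.12, 2], [-2.74, 2.74]. Speed limits (rad/s): [2.22, 2.22, 3.01, 3.01, 3.14, 3.14, 3.14].

## Interface

Orientations are given as a rotation vector (axis times angle).
In Python, from cell import arm gives the robot as it stands.
- The arm moves only by the shell command python3 -m creep 'ROWS' [FORCE]. ROWS is JSON, a list that holds one entry, the list of rows, each a list of 7 numbers: the shift along the world's x, y, z in cm, then the turn, a rotation vector about the world's x, y, z in degrees, then the opening, from -1 (shut) to 1 (fully open), so that 0 is half open. In form: [[[tx, ty, tz, ax, ay, az, jaw], ...]]. A call has 1 to 5 rows; each row is the pose to reach, as a shift and turn from the pose commanded when the call began; what a row does not reach only later rows make up. A row lasts 1/10 s, in which the tool goes at most 50 mm and 8.59 degrees, less where a joint would pass 70% of its speed; a pose out of reach is approached as far as the arm can. A call with a gripper value outside its range is refused whole. The fingers move at their own pace and stop on an object; FORCE is the grip in N (left out, the last holds). Time passes only in rows, so rows that repeat a pose let the fingers close. It gives the time, the measured TCP pose, the force and the opening at its end, in the units of the state.
- arm.observe(): the state, without advancing time (a new reading comes with each control period).
- arm.get_image(name): name is "side" or "top" or "wrist"; returns the picture (480x640x3 uint8, red, green, blue); there is no depth.
- arm.camera_model(name): a dict with "vfov" (degrees; the focal length in pixels is half the picture's height over the tangent of half this angle, whatever the lens; pixels are square), "cx", "cy" (the principal point, pixels), "cam_to_world" (4x4, takes a point from camera to world coordinates); the wrist camera has in their place "T_tool_cam" (4x4, takes a point from camera to tool coordinates, whose origin is the TCP and whose axes are the flange's). Camera axes: x right, y down, z forward; pixel columns grow to the right and rows downward; lengths in m; the calibration is good to about 2 mm. The wrist camera is an equidistant fisheye: a pixel r from the principal point sees the ray r / f radians off the axis. A picture is of the moment at which its call begins: read the wrist's pose just before it. camera_model takes no time and is no camera call.
- arm.sign_off(): hands the job in, once; it reports no verdict.
The state is a dict: "clock": time; "joints": joint angles; "dq": joint speeds; "joint_efforts": joint torques, N m; "position": TCP position; "ee_rot": TCP orientation; "force": force on the tool from outside, world axes, zero at the start; "ft_torque": the same for the moment, N m; "width": opening from 0.0 (shut) to 1.0 (fully open).
Only numpy, scipy, OpenCV 4.12 (cv2) and the standard library are available. Lean on these libraries where they do the work, as an engineer would, in place of code of your own. Each camera call takes 0.05 s, during which the arm holds its last target.

## Task

Make up two circuit kits from the parts standing on the bench: put the single-cell holder, the lamp and the knife switch in the tray with three compartments, and the twin-cell holder and the motor in the tray with two compartments, one part to a compartment. Set each part down the right way up and flat on the tray floor without dropping it, and leave the buzzer and the variable resistor where they stand.

Things in the scene. Friction and masses are not known exactly. Their poses are not given: they have to be found in the camera images.
- tray_three: open grey tray, 148 (x) x 280 (y) mm, with three compartments side by side; inner floor 4 mm above the bench, walls 4 mm thick, 35 mm high, 6 mm lip outside; dividers 30 mm high. Each compartment is 140 mm long (x), 88 mm wide (y) inside, so parts go in best with their length along tray y, fingers apart along x. Fixed. Origin: centre of underside. Centres at y = -92, 0 and +92 mm, x = 0.
- tray_two: open grey tray, 148 (x) x 188 (y) mm, with two compartments side by side; inner floor 4 mm above the bench, walls 4 mm thick, 35 mm high, 6 mm lip outside; dividers 30 mm high. Each compartment is 140 mm long (x), 88 mm wide (y) inside, so parts go in best with their length along tray y, fingers apart along x. Fixed. Origin: centre of underside. Centres at y = -46 and +46 mm, x = 0.
- cell_single: black open battery holder with ONE dark round cell (diameter 26 mm) lying in it along x: 66 mm long (x) x 34 mm wide (y), side walls 24 mm high, end walls 28 mm, top of the terminals 33 mm. Loose, 90 g; grip it across the 34 mm width (y), on the side walls. Origin: centre of the underside, z up.
- cell_twin: black open battery holder with TWO dark round cells (diameter 26 mm) lying side by side in it along x: 66 mm long (x) x 62 mm wide (y), side walls 24 mm high, end walls 28 mm, top of the terminals 33 mm. Loose, 160 g; grip it across the 62 mm width (y), on the side walls. Origin: centre of the underside, z up.
- lamp: lamp holder: a grey housing 70 mm long (x) x 46 mm wide (y) x 24 mm high, a black 4 mm socket near each end of its top; in the middle of the top a small glass bulb (21 mm across) in a brass screw socket on a white ring, 57 mm high in all, 60 g. Loose; grip it across the 46 mm width (y), on the housing. Origin: centre of the underside, z up.
- switch: knife switch, standing open: a grey housing 70 mm long (x) x 46 mm wide (y) x 24 mm high, a black 4 mm socket near each end of its top; in the middle of the top a copper blade slanting up towards +x to a black handle, about 61 mm high in all, 70 g; the blade is rigid. Loose; grip it across the 46 mm width (y), on the housing. Origin: centre of the underside, z up.
- motor: small electric motor: a grey housing 70 mm long (x) x 46 mm wide (y) x 24 mm high, a black 4 mm socket near each end of its top; in the middle of the top a steel cylinder 28 mm across lying along x in a black clip, with a small white pulley at its +x end, 54 mm high in all, 100 g. Loose; grip it across the 46 mm width (y), on the housing. Origin: centre of the underside, z up.
- buzzer: buzzer, not part of the kits, to be left standing: a grey housing 70 mm long (x) x 46 mm wide (y) x 24 mm high, a black 4 mm socket near each end of its top; in the middle of the top a flat black disc 40 mm across with a small dot in its middle, 35 mm high in all. Loose. Origin: centre of the underside, z up.
- rheostat: variable resistor, not part of the kits, to be left standing: a grey housing 70 mm long (x) x 46 mm wide (y) x 24 mm high, a black 4 mm socket near each end of its top; in the middle of the top a black knob 24 mm across with a white pointer line, on a round metal plate, 41 mm high in all. Loose. Origin: centre of the underside, z up.
Mind the look-alikes: they are no part of the job. Leave any blue look-alike of the cell_single alone.

How it is judged:
At the end, for the whole second after the job is handed in: Single-cell holder, lamp and switch in the three-compartment tray, twin-cell holder and motor in the two-compartment tray, one to a compartment, on the tray floor (within 6 mm), upright within 0.12 rad, released, at rest; buzzer and variable resistor within 30 mm of their start (z of cell_single in the frame of tray_three between 0 and 0.01 m and angle between each of cell_single, lamp, switch, cell_twin, motor's own z axis and vertical below 0.12 rad and x of cell_single in the frame of tray_three between -0.07 and 0.07 m and y of cell_single in the frame of tray_three between -0.136 and 0.136 m and linear speed of each of cell_single, lamp, switch, cell_twin, motor below 0.02 m/s and angular speed of each of cell_single, lamp, switch, cell_twin, motor below 0.2 rad/s and z of lamp in the frame of tray_three between 0 and 0.01 m and x of lamp in the frame of tray_three between -0.07 and 0.07 m and y of lamp in the frame of tray_three between -0.136 and 0.136 m and z of switch in the frame of tray_three between 0 and 0.01 m and x of switch in the frame of tray_three between -0.07 and 0.07 m and y of switch in the frame of tray_three between -0.136 and 0.136 m and (y of cell_single in the frame of tray_three between -0.136 and -0.048 m or y of lamp in the frame of tray_three between -0.136 and -0.048 m or y of switch in the frame of tray_three between -0.136 and -0.048 m) and (y of cell_single in the frame of tray_three between -0.044 and 0.044 m or y of lamp in the frame of tray_three between -0.044 and 0.044 m or y of switch in the frame of tray_three between -0.044 and 0.044 m) and (y of cell_single in the frame of tray_three between 0.048 and 0.136 m or y of lamp in the frame of tray_three between 0.048 and 0.136 m or y of switch in the frame of tray_three between 0.048 and 0.136 m) and z of cell_twin in the frame of tray_two between 0 and 0.01 m and x of cell_twin in the frame of tray_two between -0.07 and 0.07 m and y of cell_twin in the frame of tray_two between -0.09 and 0.09 m and z of motor in the frame of tray_two between 0 and 0.01 m and x of motor in the frame of tray_two between -0.07 and 0.07 m and y of motor in the frame of tray_two between -0.09 and 0.09 m and (y of cell_twin in the frame of tray_two between -0.09 and -0.002 m or y of motor in the frame of tray_two between -0.09 and -0.002 m) and (y of cell_twin in the frame of tray_two between 0.002 and 0.09 m or y of motor in the frame of tray_two between 0.002 and 0.09 m) and distance of each of buzzer, rheostat from where it was at the start of the episode below 0.03 m); the robot touches nothing.
It fails at once if a kit part is dropped (in free fall, touching nothing, more than 35 mm above the bench) ((height (world z) of cell_single above 0.035 m and contact force between cell_single and anything else below 0.01 N) or (height (world z) of lamp above 0.035 m and contact force between lamp and anything else below 0.01 N) or (height (world z) of switch above 0.035 m and contact force between switch and anything else below 0.01 N) or (height (world z) of cell_twin above 0.035 m and contact force between cell_twin and anything else below 0.01 N) or (height (world z) of motor above 0.035 m and contact force between motor and anything else below 0.01 N)).
It fails at once if the buzzer or the variable resistor is moved more than 30 mm (distance of any of buzzer, rheostat from where it was at the start of the episode above 0.03 m).
It also fails if it takes over 120 s, if anything falls off the work surface, if the arm or the gripper's body presses on something with over 40 N, if the wrist force passes 120 N, or if a joint passes its speed limit or range.

## Working session

There is one attempt and no reset: what is moved stays moved. The work goes in short steps, Python scripts to look and compute and a shell command to move; the robot and the scene stay as the last step left them, time stands still between calls to the robot, and variables do not carry over. Pictures are saved under pics/ and viewed, and the job is handed in when it is done.

```bash
ls; mkdir -p pics; python3 - <<'E'
from cell import arm
import cv2
print(arm.observe())
for n in ["top","side","wrist"]:
    print(n,arm.camera_model(n))
    cv2.imwrite(f"pics/{n}0.png",arm.get_image(n)[:,:,::-1])
E
```

```text
pics
{'clock': 0.0, 'joints': array([ 1.20941239,  0.43516526,  0.02496063,  1.57410121, -0.01159657,
        1.13399948, -0.07509096]), 'dq': array([ 0.00153626,  0.00105493, -0.00029095,  0.00138449,  0.00011936,
        0.00022468, -0.00112143]), 'joint_efforts': array([ 2.33584979e-04, -6.67848372e+01,  9.85214263e-01, -3.14454854e+01,
       -6.04906166e-02,  4.28392121e-02,  1.64298222e-04]), 'position': array([ 0.15976849, -0.60373001,  0.24297908]), 'ee_rot': array([-3.11386069e+00, -4.05096003e-01,  5.19888471e-04]), 'force': array([ 0.73236768, -0.65392278,  0.5336653 ]), 'ft_torque': array([-0.05316369, -0.00761285, -0.03395745]), 'width': 1.0028911359183772}
top {'vfov': 54.69065558225246, 'cx': 317.84799719018065, 'cy': 238.84879115165273, 'cam_to_world': array([[-0.00843218, -0.9971776 ,  0.07460379,  0.41590156],
       [-0.99981121,  0.00710133, -0.01808618, -0.04403116],
       [ 0.01750535, -0.07474221, -0.99704923,  1.03905454],
       [ 0.        ,  0.        ,  0.        ,  1.        ]])}
side {'vfov': 43.33463222224576, 'cx': 317.29150923344525, 'cy': 243.31086672413426, 'cam_to_world': array([[-0.85234339, -0.28913758,  0.43578688, -0.06392651],
       [-0.52273063,  0.44514154, -0.72704999,  0.88145277],
       [ 0.01623063, -0.84749541, -0.53055452,  0.71662807],
       [ 0.        ,  0.        ,  0.        ,  1.        ]])}
wrist {'vfov': 65.70646984690485, 'cx': 318.9081761069038, 'cy': 248.0715150566952, 'T_tool_cam': array([[ 9.09341366e-04, -9.68224911e-01, -2.50079375e-01,
         6.69777717e-02],
       [ 9.99999277e-01,  1.07719459e-03, -5.34334053e-04,
         3.64448810e-05],
       [ 7.86739690e-04, -2.50078709e-01,  9.68225191e-01,
        -1.40154201e-01],
       [ 0.00000000e+00,  0.00000000e+00,  0.00000000e+00,
         1.00000000e+00]])}
```

View pics/top0.png

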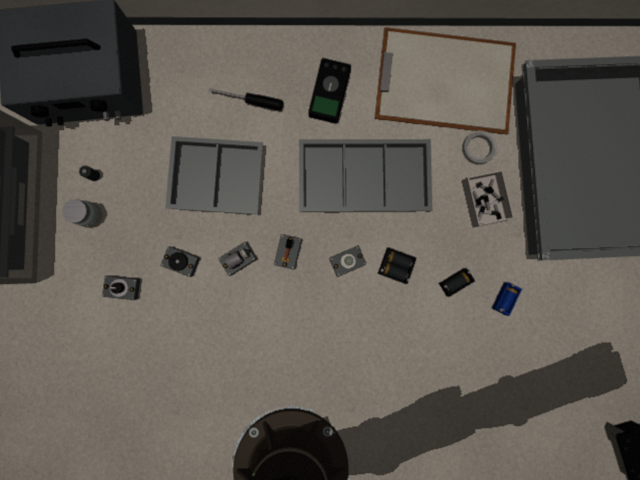

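View pics/side0.png

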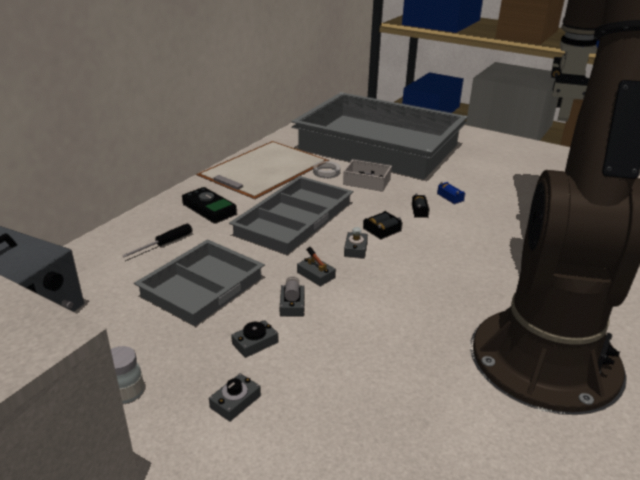

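View pics/wrist0.png

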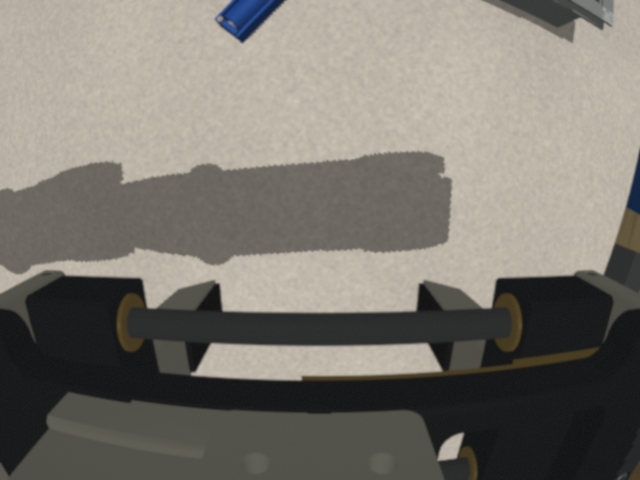

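The top view shows both trays in row 140–213: tray_two at columns 168–264, tray_three at 300–431. The parts from left to right are rheostat (121,288), buzzer (180,262), motor (238,258), switch (288,252), lamp (348,261), twin (398,265), single (457,282) and the blue look-alike (507,299). I'll enlarge it.

```bash
python3 - <<'E'
import cv2
im=cv2.imread("pics/top0.png")
for i,(x,y) in enumerate([(210,225),(320,225),(380,225),]):
    c=im[y:y+75,x:x+100]; cv2.imwrite(f"pics/c{i}.png",cv2.resize(c,None,fx=8,fy=8,interpolation=cv2.INTER_CUBIC))
c=im[125:225,155:445]; cv2.imwrite("pics/ct.png",cv2.resize(c,(798,275),interpolation=cv2.INTER_CUBIC))
E
```

```text
(no output)
```

View pics/c0.png

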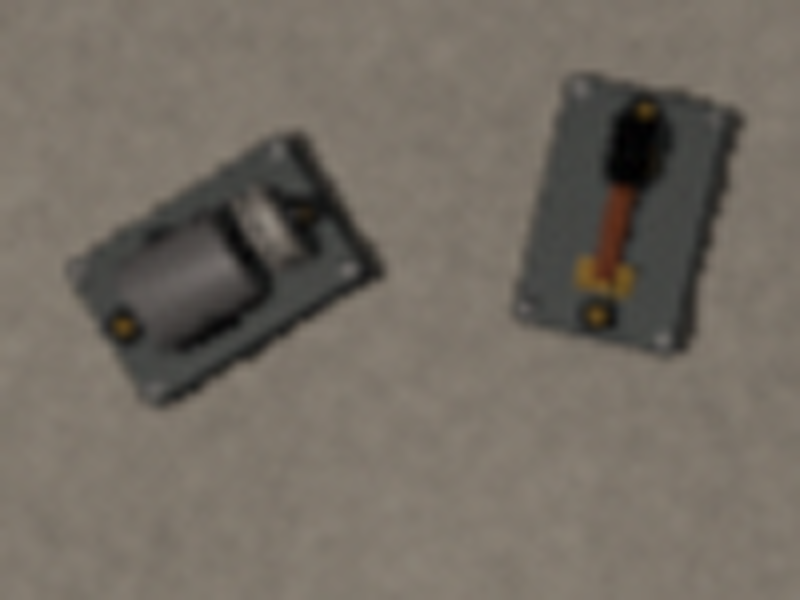

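View pics/c1.png

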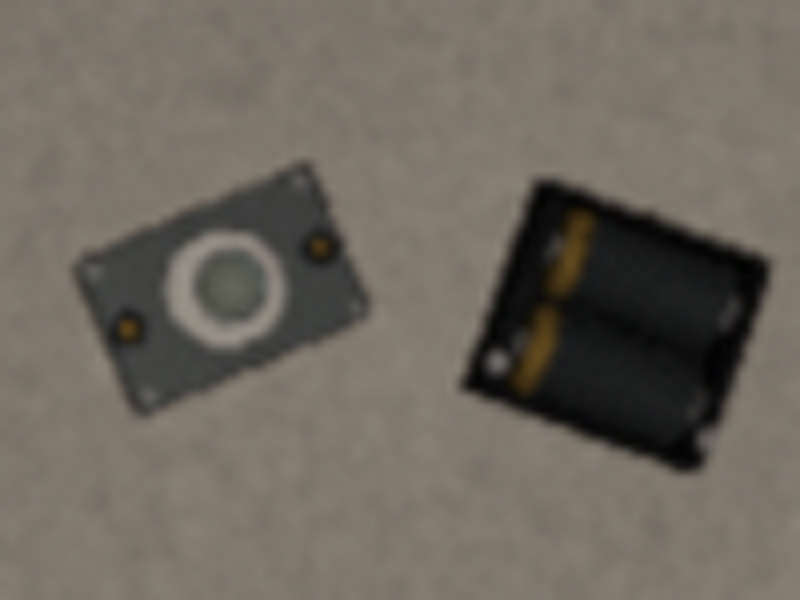

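View pics/c2.png

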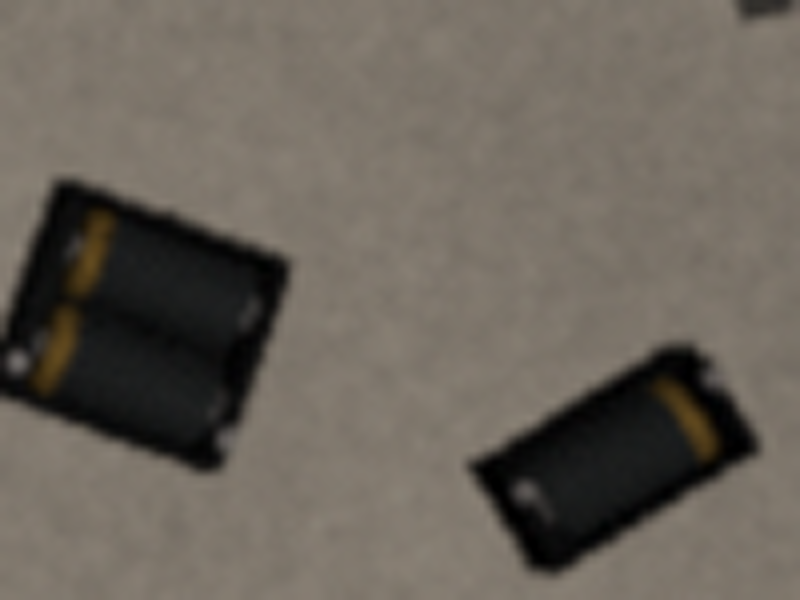

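View pics/ct.png

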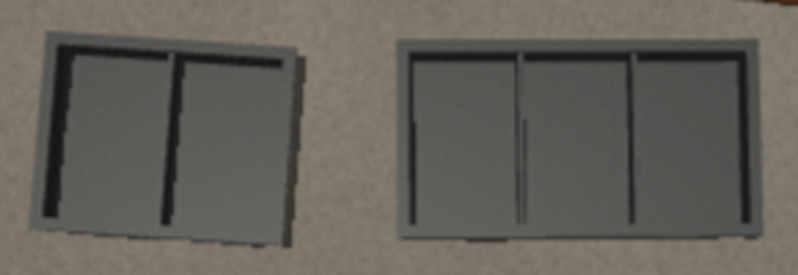

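```bash
cat > h.py <<'E'
import numpy as np, json
from cell import arm
from scipy.spatial.transform import Rotation as R
def ray(uv,n="top"):
    m=arm.camera_model(n); f=240/np.tan(np.radians(m["vfov"]/2)); T=m["cam_to_world"]
    return T[:3,3], T[:3,:3]@np.array([(uv[0]-m["cx"])/f,(uv[1]-m["cy"])/f,1])
def px(uv,z,n="top"):
    o,d=ray(uv,n); return (o+d*(z-o[2])/d[2])[:2]
def proj(p,n="top"):
    m=arm.camera_model(n); f=240/np.tan(np.radians(m["vfov"]/2)); T=m["cam_to_world"]
    q=T[:3,:3].T@(np.array(p)-T[:3,3]); return q[:2]/q[2]*f+[m["cx"],m["cy"]]
E
python3 - <<'E'
from h import *
np.set_printoptions(precision=4,suppress=True)
def P(l,o,s,z): return np.array([px((o[0]+u/s,o[1]+v/s),z) for u,v in l])
# resized pix centre offset: (u+.5)/s-.5
def show(n,Q):
    e=Q[1]-Q[0]; e2=Q[2]-Q[3]; f=Q[3]-Q[0];g=Q[2]-Q[1]
    d=e+e2; print(n,"c",Q.mean(0),"len",[round(np.linalg.norm(v)*1000,1) for v in (e,e2,f,g)],"dir01 deg",round(np.degrees(np.arctan2(d[1],d[0])),1),"dir03",round(np.degrees(np.arctan2((f+g)[1],(f+g)[0])),1))
h=-.44
show("motor",P([(75,268),(278,150),(348,268),(152,390)],(210+h,225+h),8,.024))
show("switch",P([(523,305),(582,90),(716,117),(664,340)],(210+h,225+h),8,.024))
show("lamp",P([(95,272),(300,182),(356,305),(148,397)],(320+h,225+h),8,.024))
show("twin",P([(540,180),(770,262),(697,470),(465,385)],(320+h,225+h),8,.028))
show("single",P([(472,465),(690,343),(758,450),(545,572)],(380+h,225+h),8,.028))
s=798/290
show("two",P([(47,32),(298,47),(285,247),(30,230)],(155-.3,125-.3),s,.035))
show("three",P([(397,40),(758,40),(762,238),(397,238)],(155-.3,125-.3),s,.035))
for n,p in [("buz",(180,262)),("rheo",(121,288)),("blue",(507,299))]: print(n,px(p,.024))
o=arm.observe(); print(R.from_rotvec(o["ee_rot"]).as_matrix())
E
```

```text
motor c [0.4509 0.1159] len [np.float64(63.6), np.float64(62.4), np.float64(39.4), np.float64(37.6)] dir01 deg -59.2 dir03 -148.5
switch c [0.4653 0.0048] len [np.float64(60.9), np.float64(62.6), np.float64(39.6), np.float64(37.4)] dir01 deg -14.4 dir03 -103.1
lamp c [ 0.4435 -0.1273] len [np.float64(61.5), np.float64(62.3), np.float64(37.0), np.float64(36.9)] dir01 deg -66.8 dir03 -156.9
twin c [ 0.433  -0.2342] len [np.float64(66.7), np.float64(67.1), np.float64(59.8), np.float64(60.3)] dir01 deg -110.3 dir03 159.1
single c [ 0.3956 -0.3643] len [np.float64(69.0), np.float64(67.7), np.float64(34.9), np.float64(34.2)] dir01 deg -61.5 dir03 -147.8
two c [0.6325 0.1618] len [np.float64(200.2), np.float64(201.0), np.float64(159.4), np.float64(161.2)] dir01 deg -93.9 dir03 176.2
three c [ 0.6309 -0.1672] len [np.float64(290.4), np.float64(290.2), np.float64(159.7), np.float64(160.5)] dir01 deg -90.3 dir03 179.7
buz [0.4435 0.2377]
rheo [0.3884 0.3638]
blue [ 0.3569 -0.4753]
[[ 0.9667  0.2558 -0.0004]
 [ 0.2558 -0.9667  0.0011]
 [-0.0001 -0.0012 -1.    ]]
```

```bash
cat > go.py <<'E'
import sys
from h import *
# go.py x y z yaw(tool x, deg): remaining shift
x,y,z,a=map(float,sys.argv[1:5]); o=arm.observe()
Rm=R.from_rotvec(o["ee_rot"]).as_matrix(); c=np.radians(a)
T=np.array([[np.cos(c),np.sin(c),0],[np.sin(c),-np.cos(c),0],[0,0,-1]])
t=np.degrees(R.from_matrix(T@Rm.T).as_rotvec())
print("t",round(o["clock"],2),"shift cm",np.round((np.array([x,y,z])-o["position"])*100,2),"turn",np.round(t,2),"w",round(o["width"],3),"F",np.round(o["force"],1),"q7",round(o["joints"][6],2))
E
python3 -m creep '[[[23.6,24,-9.3,0,0,105.2,1],[23.6,24,-9.3,0,0,105.2,1],[23.6,24,-9.3,0,0,105.2,1],[23.6,24,-9.3,0,0,105.2,1],[23.6,24,-9.3,0,0,105.2,1]]]' 25
python3 go.py .3956 -.3643 .15 120
```

```text
clock: 0.65
position: [0.3298, -0.4308, 0.1767]
ee_rot: [2.746, 1.526, 0.0]
force: [0.6, -1.1, -0.2]
width: 0.999
t 0.65 shift cm [ 6.58  6.65 -2.67] turn [0.000e+00 1.000e-02 6.186e+01] w 0.999 F [ 0.6 -1.1 -0.2] q7 0.16
```

```bash

python3 -m creep '[[[6.6,6.7,-2.7,0,0,62,1],[6.6,6.7,-2.7,0,0,62,1],[6.6,6.7,-2.7,0,0,62,1],[6.6,6.7,-2.7,0,0,62,1],[6.6,6.7,-2.7,0,0,62,1]]]' >/dev/null
python3 go.py .3956 -.3643 .15 120
python3 -m creep '[[[0,0,0,0,0,20,1],[0,0,0,0,0,20,1],[0,0,0,0,0,20,1]]]'
python3 go.py .3956 -.3643 .15 120
python3 - <<'E'
from h import *
import cv2
o=arm.observe(); np.savez("w1.npz",p=o["position"],r=o["ee_rot"])
cv2.imwrite("pics/w1.png",arm.get_image("wrist")[:,:,::-1])
E
```

```text
t 1.15 shift cm [0.06 0.05 0.02] turn [-0.02 -0.04 18.81] w 0.997 F [ 0.2 -0.  -0.4] q7 0.63
clock: 1.45
position: [0.3946, -0.3654, 0.1499]
ee_rot: [-1.545, -2.735, -0.0]
force: [-0.3, 0.5, 0.2]
width: 0.995
t 1.45 shift cm [0.1  0.11 0.01] turn [-0.02 -0.02 -1.08] w 0.995 F [-0.3  0.5  0.2] q7 0.93
```

View pics/w1.png

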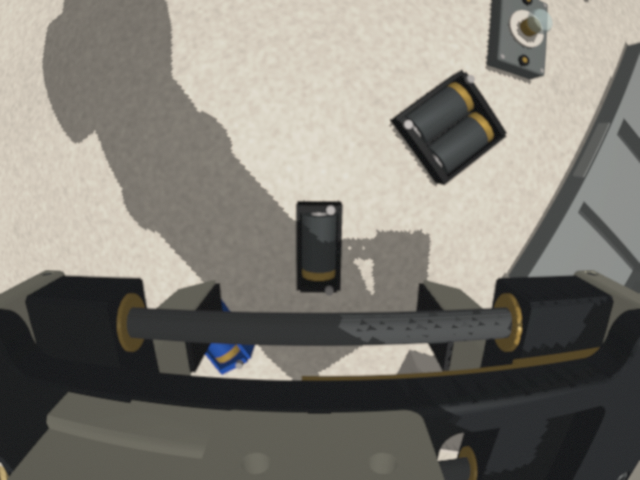

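The wrist view shows the single holder square to the jaws, with corners at (298,202), (341,202), (342,291) and (297,291). The blue look-alike is at (228,345).

```bash
cat >> h.py <<'E'
def wpx(uv,z,npz):
    m=arm.camera_model("wrist"); f=240/np.tan(np.radians(m["vfov"]/2)); T=m["T_tool_cam"]
    d=np.array(uv,float)-[m["cx"],m["cy"]]; r=np.hypot(*d); th=r/f
    v=np.array([*(d/r*np.sin(th)),np.cos(th)]); s=np.load(npz); W=R.from_rotvec(s["r"]).as_matrix()
    o=W@T[:3,3]+s["p"]; v=W@T[:3,:3]@v
    return (o+v*(z-o[2])/v[2])[:2]
def wq(l,z,npz):
    Q=np.array([wpx(u,z,npz) for u in l]); f=Q[3]-Q[0]+Q[2]-Q[1]; e=Q[1]-Q[0]+Q[2]-Q[3]
    print("c",Q.mean(0).round(4),"len",(np.linalg.norm(e)/2).round(4),(np.linalg.norm(f)/2).round(4),"dirs",np.degrees(np.arctan2(e[1],e[0])).round(1),np.degrees(np.arctan2(f[1],f[0])).round(1))
E
python3 - <<'E'
from h import *
wq([(298,202),(341,202),(342,291),(297,291)],.028,"w1.npz")
wq([(463,72),(505,132),(441,183),(392,121)],.028,"w1.npz")
E
```

```text
c [ 0.3953 -0.3654] len 0.0322 0.0672 dirs 31.1 -58.8
c [ 0.4306 -0.2376] len 0.0563 0.0673 dirs -18.5 -110.9
```

```bash

python3 -m creep '[[[0.1,0.05,-4.5,0,0,0,1],[0.1,0.05,-9,0,0,0,1],[0.1,0.05,-12,0,0,0,1],[0.1,0.05,-12.8,0,0,0,1],[0.1,0.05,-12.8,0,0,0,1]]]'
python3 go.py .3955 -.365 .021 121
python3 -m creep '[[[0,0,0,0,0,0,-1],[0,0,0,0,0,0,-1],[0,0,0,0,0,0,-1],[0,0,0,0,0,0,-1],[0,0,0,0,0,0,-1]]]' 25
python3 go.py .3955 -.365 .15 121
```

```text
clock: 2.0
position: [0.3954, -0.3644, 0.0214]
ee_rot: [-1.552, -2.729, -0.001]
force: [0.2, -0.7, 1.0]
width: 1.001
t 2.0 shift cm [ 0.01 -0.06 -0.04] turn [-0.08 -0.1   0.26] w 1.001 F [ 0.2 -0.7  1. ] q7 0.81
clock: 2.5
position: [0.3961, -0.3651, 0.0227]
ee_rot: [1.552, 2.73, -0.0]
force: [0.4, 0.4, 0.2]
width: 0.617
t 2.5 shift cm [-6.000e-02  1.000e-02  1.273e+01] turn [0.04 0.04 0.24] w 0.617 F [0.4 0.4 0.2] q7 0.81
```

```bash

python3 -m creep '[[[0,0,0,0,0,0,-1],[0,0,0,0,0,0,-1],[0,0,0,0,0,0,-1],[0,0,0,0,0,0,-1],[0,0,0,0,0,0,-1]]]' 25
python3 -m creep '[[[0,0,0.5,0,0,0,-1],[0,0,2,0,0,0,-1],[0,0,5,0,0,0,-1],[0,0,9,0,0,0,-1],[0,0,12.8,0,0,0,-1]]]'
python3 go.py .631 -.259 .15 89.7
```

```text
clock: 3.0
position: [0.3958, -0.3649, 0.0221]
ee_rot: [-1.553, -2.731, 0.0]
force: [-0.7, -0.6, 0.3]
width: 0.371
clock: 3.5
position: [0.3957, -0.3644, 0.1517]
ee_rot: [-1.552, -2.731, -0.001]
force: [-0.2, -0.1, -1.3]
width: 0.364
t 3.5 shift cm [23.53 10.54 -0.17] turn [ -0.05  -0.   -31.09] w 0.364 F [-0.2 -0.1 -1.3] q7 0.93
```

```bash

python3 -m creep '[[[4,1.8,0,0,0,-6.5,-1],[8.4,3.8,0,0,0,-13,-1],[13,5.8,0,0,0,-19.5,-1],[17.5,7.8,0,0,0,-26,-1],[21.8,9.8,0,0,0,-31,-1]]]' >/dev/null
python3 -m creep '[[[1.7,0.7,0,0,0,0,-1],[1.7,0.7,0,0,0,0,-1]]]' >/dev/null
python3 go.py .631 -.259 .15 89.7
python3 - <<'E'
from h import *
import cv2
o=arm.observe(); np.savez("w2.npz",p=o["position"],r=o["ee_rot"])
cv2.imwrite("pics/w2.png",arm.get_image("wrist")[:,:,::-1])
E
```

```text
t 4.2 shift cm [-0.28 -0.3   0.  ] turn [-0.13  0.08 -0.36] w 0.37 F [-1.  -0.1 -1.4] q7 0.12
```

View pics/w2.png

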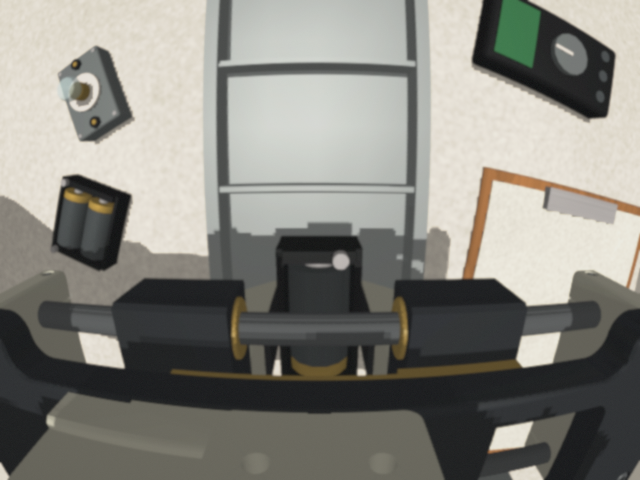

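The held single cell sits over the end compartment. The divider tops cross at (316,189) and (316,67), and the lip's outer edges are near columns 206 and 429 at row 190.

```bash
python3 - <<'E'
from h import *
for u in [(219,190),(414,190),(220,68),(414,66)]: print(wpx(u,.03,"w2.npz"))
for u in [(206,190),(430,190)]: print(wpx(u,.035,"w2.npz"))
E
python3 go.py .631 -.259 .15 89.7
```

```text
[ 0.56227596 -0.2129464 ]
[ 0.70202074 -0.21279522]
[ 0.56367206 -0.12423175]
[ 0.70109786 -0.12265346]
[ 0.55396649 -0.21222647]
[ 0.71257479 -0.211986  ]
t 4.25 shift cm [-0.07 -0.08  0.02] turn [-0.05 -0.01 -0.23] w 0.367 F [-0.5 -0.6 -1.2] q7 0.12
```

```bash

python3 -m creep '[[[0,-0.1,-4,0,0,-0.2,-1],[0,-0.1,-8,0,0,-0.2,-1],[0,-0.1,-10.5,0,0,-0.2,-1],[0,-0.1,-11.8,0,0,-0.2,-1],[0,-0.1,-12.2,0,0,-0.2,-1]]]'
python3 -m creep '[[[0,0,-0.1,0,0,0,-1],[0,0,-0.1,0,0,0,-1]]]' 
python3 go.py .631 -.26 .026 89.7
```

```text
clock: 4.75
position: [0.6292, -0.2618, 0.027]
ee_rot: [-2.23, -2.21, 0.002]
force: [0.8, 0.2, -0.3]
width: 0.368
clock: 4.95
position: [0.6317, -0.2614, 0.0287]
ee_rot: [2.229, 2.211, 0.002]
force: [1.2, 0.7, -0.7]
width: 0.371
t 4.95 shift cm [-0.07  0.14 -0.27] turn [0.04 0.12 0.15] w 0.371 F [ 1.2  0.7 -0.7] q7 0.07
```

```bash

python3 -m creep '[[[0,0,-0.1,0,0,0,-1],[0,0,-0.1,0,0,0,-1],[0,0,-0.1,0,0,0,-1]]]' 
python3 go.py .631 -.26 .026 89.7
```

```text
clock: 5.25
position: [0.6312, -0.261, 0.0267]
ee_rot: [2.229, 2.212, 0.001]
force: [-0.0, -0.0, -0.7]
width: 0.366
t 5.25 shift cm [-0.02  0.1  -0.07] turn [0.02 0.04 0.13] w 0.366 F [-0.  -0.  -0.7] q7 0.07
```

```bash

python3 -m creep '[[[0,0,-0.1,0,0,0,-1],[0,0,-0.1,0,0,0,-1],[0,0,-0.1,0,0,0,-1]]]' 
python3 go.py .631 -.26 .026 89.7
```

```text
clock: 5.55
position: [0.6312, -0.2609, 0.0262]
ee_rot: [2.229, 2.212, 0.0]
force: [-2.4, 0.8, 7.3]
width: 0.369
t 5.55 shift cm [-0.02  0.09 -0.02] turn [0.03 0.04 0.13] w 0.369 F [-2.4  0.8  7.3] q7 0.07
```

```bash

python3 -m creep '[[[0,0,0,0,0,0,0.3],[0,0,0,0,0,0,0.3],[0,0,0,0,0,0,0.3],[0,0,0,0,0,0,0.3]]]' 
python3 -m creep '[[[0,0,1,0,0,0,0.3],[0,0,4,0,0,0,0.3],[0,0,8,0,0,0,0.3],[0,0,12.4,0,0,0,0.3],[0,0,12.4,0,0,0,1]]]' 
python3 go.py .4435 -.1273 .15 113.2
```

```text
clock: 5.95
position: [0.6308, -0.2608, 0.025]
ee_rot: [-2.23, -2.213, 0.0]
force: [-0.1, -0.5, 1.0]
width: 0.637
clock: 6.45
position: [0.6347, -0.2615, 0.157]
ee_rot: [2.223, 2.206, 0.008]
force: [0.5, 0.2, -0.2]
width: 0.696
t 6.45 shift cm [-19.12  13.42  -0.7 ] turn [ 0.06  0.65 23.64] w 0.696 F [ 0.5  0.2 -0.2] q7 0.12
```

Next is the lamp.

```bash

python3 -m creep '[[[-4,2.8,0,0,0,5,1],[-8,5.6,0,0,0,10,1],[-12,8.4,0,0,0,15,1],[-16,11.2,0,0,0,20,1],[-18.9,13.3,0,0,0,23.5,1]]]' >/dev/null
python3 -m creep '[[[0,0,0,0,0,0,1],[0,0,0,0,0,0,1]]]'
python3 go.py .4435 -.1273 .15 113.2
python3 - <<'E'
from h import *
import cv2
o=arm.observe(); np.savez("w3.npz",p=o["position"],r=o["ee_rot"])
cv2.imwrite("pics/w3.png",arm.get_image("wrist")[:,:,::-1])
E
```

```text
clock: 7.15
position: [0.4421, -0.128, 0.1499]
ee_rot: [1.732, 2.619, -0.0]
force: [0.3, -0.8, 0.7]
width: 0.998
t 7.15 shift cm [0.14 0.07 0.01] turn [0.05 0.08 0.14] w 0.998 F [ 0.3 -0.8  0.7] q7 0.33
```

View pics/w3.png

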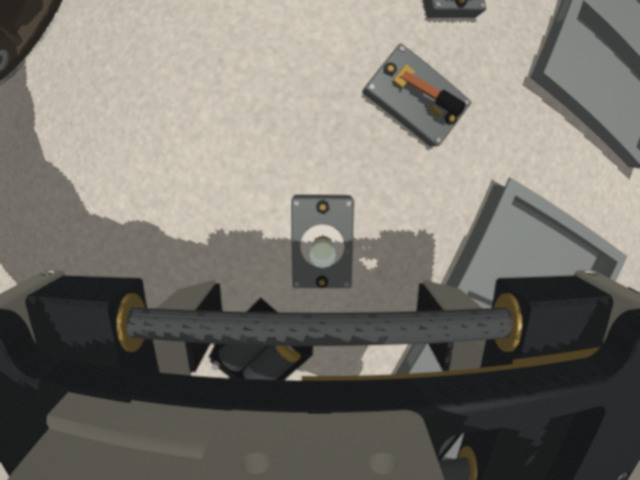

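The lamp is square and centred, with corners at (292,196), (352,196), (352,288) and (292,288).

```bash
python3 - <<'E'
from h import *
wq([(292,196),(352,196),(352,288),(292,288)],.024,"w3.npz")
E
python3 -m creep '[[[0.1,0,-4.5,0,0,0,1],[0.1,0,-9,0,0,0,1],[0.1,0,-12,0,0,0,1],[0.1,0,-12.8,0,0,0,1],[0.1,0,-12.8,0,0,0,1]]]'
python3 go.py .4435 -.1273 .022 113.2
```

```text
c [ 0.4437 -0.1254] len 0.0445 0.0702 dirs 23.1 -66.8
clock: 7.7
position: [0.4432, -0.1281, 0.0204]
ee_rot: [-1.732, -2.619, 0.001]
force: [0.5, -0.5, 0.1]
width: 1.0
t 7.7 shift cm [0.03 0.08 0.16] turn [-0.03 -0.09  0.16] w 1.0 F [ 0.5 -0.5  0.1] q7 0.15
```

```bash

python3 -m creep '[[[0,0.1,0,0,0,0,-1],[0,0.1,0,0,0,0,-1],[0,0.1,0,0,0,0,-1],[0,0.1,0,0,0,0,-1],[0,0.1,0,0,0,0,-1]]]' 25 >/dev/null
python3 -m creep '[[[0,0,0,0,0,0,-1],[0,0,0,0,0,0,-1],[0,0,0,0,0,0,-1],[0,0,0,0,0,0,-1]]]' 25
python3 -m creep '[[[0,0,0.5,0,0,0,-1],[0,0,2,0,0,0,-1],[0,0,5,0,0,0,-1],[0,0,9,0,0,0,-1],[0,0,12.8,0,0,0,-1]]]'
python3 go.py .6315 -.168 .15 89.7
```

```text
clock: 8.6
position: [0.443, -0.1269, 0.0213]
ee_rot: [1.732, 2.621, -0.0]
force: [-0.5, -0.9, 5.9]
width: 0.5
clock: 9.1
position: [0.4423, -0.1265, 0.1505]
ee_rot: [-1.731, -2.62, -0.0]
force: [0.8, -0.2, -0.9]
width: 0.499
t 9.1 shift cm [18.92 -4.15 -0.05] turn [ -0.06  -0.04 -23.4 ] w 0.499 F [ 0.8 -0.2 -0.9] q7 0.32
```

```bash

python3 -m creep '[[[4.5,-1,0,0,0,-5.5,-1],[9,-2,0,0,0,-11,-1],[13.5,-3,0,0,0,-17,-1],[17,-3.8,0,0,0,-21.5,-1],[18.9,-4.2,0,0,0,-23.4,-1]]]' >/dev/null
python3 -m creep '[[[0,0,0,0,0,0,-1],[0,0,0,0,0,0,-1]]]' >/dev/null
python3 go.py .6315 -.168 .15 89.7
python3 -m creep '[[[0,0,-4,0,0,0,-1],[0,0,-8,0,0,0,-1],[0,0,-10.5,0,0,0,-1],[0,0,-11.8,0,0,0,-1],[0,0,-12.2,0,0,0,-1]]]'
python3 -m creep '[[[0,0,-0.1,0,0,0,-1],[0,0,-0.1,0,0,0,-1],[0,0,-0.1,0,0,0,-1]]]' 
python3 go.py .6315 -.168 .0253 89.7
```

```text
t 9.8 shift cm [0.02 0.05 0.14] turn [-0.04 -0.08 -0.03] w 0.495 F [ 0.1 -0.2 -0.4] q7 -0.03
clock: 10.3
position: [0.6305, -0.1687, 0.0262]
ee_rot: [-2.226, -2.214, 0.002]
force: [-0.2, 0.3, -0.0]
width: 0.498
clock: 10.6
position: [0.6328, -0.169, 0.0276]
ee_rot: [2.227, 2.214, 0.002]
force: [0.5, 0.2, -1.3]
width: 0.494
t 10.6 shift cm [-0.13  0.1  -0.23] turn [0.03 0.13 0.03] w 0.494 F [ 0.5  0.2 -1.3] q7 -0.09
```

```bash

python3 -m creep '[[[0,0,-0.1,0,0,0,-1],[0,0,-0.1,0,0,0,-1],[0,0,-0.1,0,0,0,-1]]]' 
python3 -m creep '[[[0,0,-0.1,0,0,0,-1],[0,0,-0.1,0,0,0,-1],[0,0,-0.1,0,0,0,-1]]]' 
python3 go.py .6315 -.168 .0253 89.7
```

```text
clock: 10.9
position: [0.632, -0.1689, 0.0255]
ee_rot: [2.228, 2.215, 0.0]
force: [-1.1, 0.4, 1.5]
width: 0.499
clock: 11.2
position: [0.632, -0.1689, 0.0254]
ee_rot: [2.227, 2.214, 0.0]
force: [-3.3, 0.2, 11.0]
width: 0.498
t 11.2 shift cm [-0.05  0.09 -0.01] turn [0.03 0.03 0.04] w 0.498 F [-3.3  0.2 11. ] q7 -0.09
```

```bash

python3 -m creep '[[[0,0,0.1,0,0,0,0.5],[0,0,0.1,0,0,0,0.5],[0,0,0.1,0,0,0,0.5],[0,0,0.1,0,0,0,0.5]]]' 
python3 -m creep '[[[0,0,1,0,0,0,0.5],[0,0,4,0,0,0,0.5],[0,0,8,0,0,0,0.5],[0,0,12.4,0,0,0,0.5],[0,0,12.4,0,0,0,1]]]' >/dev/null
python3 go.py .4653 .0048 .15 166.2
```

```text
clock: 11.6
position: [0.6318, -0.1689, 0.0249]
ee_rot: [-2.228, -2.215, 0.0]
force: [0.5, -0.4, -0.3]
width: 0.746
t 12.1 shift cm [-17.04  17.38  -0.65] turn [-0.32  0.59 76.53] w 0.797 F [ 1.6 -0.8  0.2] q7 -0.03
```

```bash

python3 -m creep '[[[-3.5,3.5,0,0,0,8.5,1],[-7,7,0,0,0,17,1],[-10.5,10.5,0,0,0,25.5,1],[-14,14,0,0,0,34,1],[-16.8,17.3,0,0,0,42.5,1]]]' >/dev/null
python3 -m creep '[[[0,0,0,0,0,8.5,1],[0,0,0,0,0,17,1],[0,0,0,0,0,25.5,1],[0,0,0,0,0,34,1],[0,0,0,0,0,34,1]]]' >/dev/null
python3 go.py .4653 .0048 .15 166.2
python3 - <<'E'
from h import *
import cv2
o=arm.observe(); np.savez("w4.npz",p=o["position"],r=o["ee_rot"])
cv2.imwrite("pics/w4.png",arm.get_image("wrist")[:,:,::-1])
E
```

```text
t 13.1 shift cm [0.14 0.08 0.06] turn [-0.    0.01 -0.1 ] w 1.002 F [-0.1 -0.1 -0. ] q7 0.82
```

View pics/w4.png

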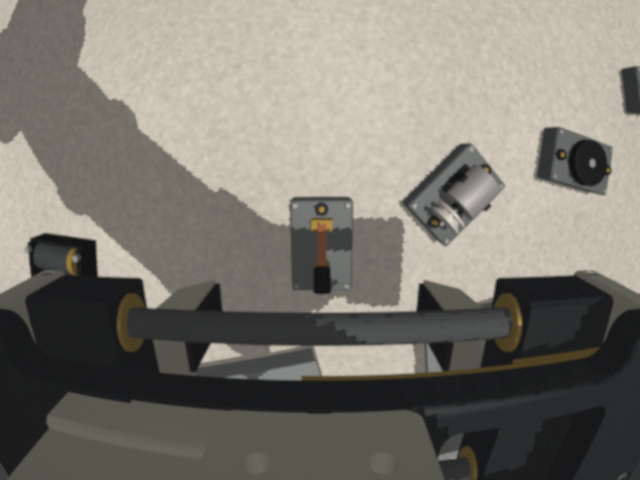

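The switch is square between the fingers, with corners at (291,197), (351,197), (353,290) and (291,290). The motor is clear at (455,195).

```bash
python3 - <<'E'
from h import *
wq([(291,197),(351,197),(353,290),(291,290)],.024,"w4.npz")
E
python3 -m creep '[[[0.1,0,-4.5,0,0,0,1],[0.1,0,-9,0,0,0,1],[0.1,0,-12,0,0,0,1],[0.1,0,-12.7,0,0,0,1],[0.1,0,-12.7,0,0,0,1]]]'
python3 go.py .4653 .0048 .022 166.2
```

```text
c [0.4636 0.0063] len 0.0453 0.071 dirs 76.3 -12.9
clock: 13.65
position: [0.4645, 0.0043, 0.0219]
ee_rot: [-0.381, -3.117, 0.001]
force: [-0.0, 0.3, 0.5]
width: 1.0
t 13.65 shift cm [0.08 0.05 0.01] turn [ 0.01 -0.09  0.14] w 1.0 F [-0.   0.3  0.5] q7 0.6
```

```bash

python3 -m creep '[[[0,0.1,0,0,0,0,-1],[0,0.1,0,0,0,0,-1],[0,0.1,0,0,0,0,-1],[0,0.1,0,0,0,0,-1],[0,0.1,0,0,0,0,-1]]]' 25 >/dev/null
python3 -m creep '[[[0,0,0,0,0,0,-1],[0,0,0,0,0,0,-1],[0,0,0,0,0,0,-1],[0,0,0,0,0,0,-1]]]' 25
python3 -m creep '[[[0,0,0.5,0,0,0,-1],[0,0,2,0,0,0,-1],[0,0,5,0,0,0,-1],[0,0,9,0,0,0,-1],[0,0,12.8,0,0,0,-1]]]'
python3 go.py .6315 -.076 .15 89.7
```

```text
clock: 14.55
position: [0.4649, 0.005, 0.0223]
ee_rot: [0.378, 3.119, -0.0]
force: [-1.0, -1.0, 5.0]
width: 0.493
clock: 15.05
position: [0.4642, 0.0055, 0.1515]
ee_rot: [-0.377, -3.118, -0.001]
force: [0.9, -1.3, -0.1]
width: 0.498
t 15.05 shift cm [16.73 -8.15 -0.15] turn [-8.000e-02 -3.000e-02 -7.652e+01] w 0.498 F [ 0.9 -1.3 -0.1] q7 0.82
```

```bash

python3 -m creep '[[[3.4,-1.7,0,0,0,-8.5,-1],[7,-3.4,0,0,0,-17,-1],[10.5,-5.1,0,0,0,-25.5,-1],[14,-6.8,0,0,0,-34,-1],[16.7,-8.2,0,0,0,-42.5,-1]]]' >/dev/null
python3 -m creep '[[[0,0,0,0,0,-8.5,-1],[0,0,0,0,0,-17,-1],[0,0,0,0,0,-25.5,-1],[0,0,0,0,0,-34,-1],[0,0,0,0,0,-34,-1]]]' >/dev/null
python3 go.py .6315 -.076 .15 89.7
python3 -m creep '[[[0,0,-4,0,0,0,-1],[0,0,-8,0,0,0,-1],[0,0,-10.5,0,0,0,-1],[0,0,-11.8,0,0,0,-1],[0,0,-12.2,0,0,0,-1]]]' >/dev/null
python3 -m creep '[[[0,0,-0.1,0,0,0,-1],[0,0,-0.1,0,0,0,-1],[0,0,-0.1,0,0,0,-1]]]' 
python3 go.py .6315 -.076 .0263 89.7
```

```text
t 16.05 shift cm [-0.02  0.05 -0.02] turn [-0.01 -0.02  0.14] w 0.494 F [-0.   0.3 -0.3] q7 -0.18
clock: 16.85
position: [0.6328, -0.0769, 0.0286]
ee_rot: [2.226, 2.214, 0.002]
force: [0.3, -0.6, -0.8]
width: 0.495
t 16.85 shift cm [-0.13  0.09 -0.23] turn [0.01 0.13 0.01] w 0.495 F [ 0.3 -0.6 -0.8] q7 -0.24
```

```bash

python3 -m creep '[[[0,0,-0.1,0,0,0,-1],[0,0,-0.1,0,0,0,-1],[0,0,-0.1,0,0,0,-1]]]' 
python3 -m creep '[[[0,0,-0.1,0,0,0,-1],[0,0,-0.1,0,0,0,-1],[0,0,-0.1,0,0,0,-1]]]' 
```

```text
clock: 17.15
position: [0.6319, -0.0769, 0.0264]
ee_rot: [2.228, 2.215, 0.0]
force: [-1.1, 0.8, -0.8]
width: 0.496
clock: 17.45
position: [0.632, -0.0769, 0.0263]
ee_rot: [2.227, 2.215, 0.0]
force: [-4.3, -1.2, 11.1]
width: 0.498
```

Contact with the floor; I'll release and go on to the motor.

```bash

python3 -m creep '[[[0,0,0.1,0,0,0,0.5],[0,0,0.1,0,0,0,0.5],[0,0,0.1,0,0,0,0.5],[0,0,0.1,0,0,0,0.5]]]' 
python3 -m creep '[[[0,0,1,0,0,0,0.5],[0,0,4,0,0,0,0.5],[0,0,8,0,0,0,0.5],[0,0,12.4,0,0,0,0.5],[0,0,12.4,0,0,0,1]]]' >/dev/null
python3 go.py .4509 .1159 .15 121.1
```

```text
clock: 17.85
position: [0.6318, -0.0769, 0.026]
ee_rot: [-2.228, -2.215, 0.0]
force: [-1.0, 0.3, -0.6]
width: 0.741
t 18.35 shift cm [-18.47  19.23  -0.74] turn [-0.15  0.6  31.43] w 0.798 F [ 0.1 -0.1 -0.9] q7 -0.18
```

```bash

python3 -m creep '[[[-3.3,3.4,0,0,0,6,1],[-6.6,6.8,0,0,0,12,1],[-10,10.3,0,0,0,18,1],[-13.3,13.8,0,0,0,24,1],[-16.6,17.3,0,0,0,31.3,1]]]' >/dev/null
python3 -m creep '[[[-1.6,1.9,0,0,0,0,1],[-1.6,1.9,0,0,0,0,1],[-1.6,1.9,0,0,0,0,1]]]' >/dev/null
python3 go.py .4509 .1159 .15 121.1
python3 - <<'E'
from h import *
import cv2
o=arm.observe(); np.savez("w5.npz",p=o["position"],r=o["ee_rot"])
cv2.imwrite("pics/w5.png",arm.get_image("wrist")[:,:,::-1])
E
```

```text
t 19.15 shift cm [ 0.08  0.07 -0.06] turn [0.02 0.06 0.08] w 1.002 F [ 1.3 -0.6  0.1] q7 -0.11
```

View pics/w5.png

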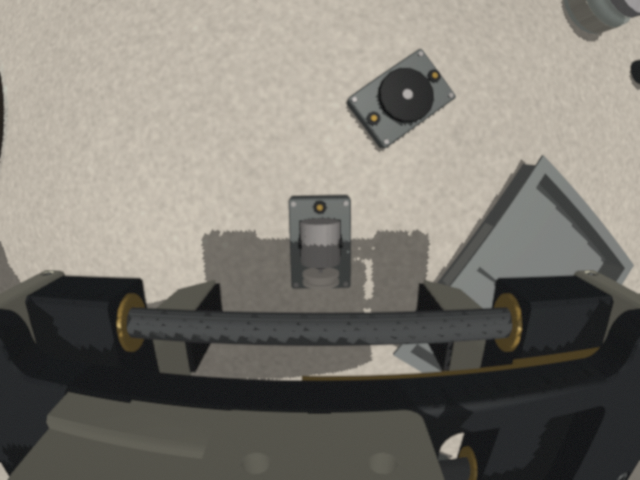

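The motor is square between the fingers, with corners at (290,196), (350,196), (350,288) and (290,288). The buzzer is well clear at (402,98).

```bash
python3 - <<'E'
from h import *
wq([(290,196),(350,196),(350,288),(290,288)],.024,"w5.npz")
E
python3 -m creep '[[[0.05,0.05,-4.5,0,0,0,1],[0.05,0.05,-9,0,0,0,1],[0.05,0.05,-12,0,0,0,1],[0.05,0.05,-12.8,0,0,0,1],[0.05,0.05,-12.8,0,0,0,1]]]'
python3 go.py .4509 .1159 .022 121.1
```

```text
c [0.4501 0.1172] len 0.0447 0.0704 dirs 31.1 -58.9
clock: 19.7
position: [0.4504, 0.1149, 0.0215]
ee_rot: [-1.549, -2.732, 0.003]
force: [0.8, 0.2, 0.2]
width: 1.003
t 19.7 shift cm [0.05 0.1  0.05] turn [ 0.05 -0.11  0.2 ] w 1.003 F [0.8 0.2 0.2] q7 -0.3
```

```bash

python3 -m creep '[[[0,0.1,0,0,0,0,-1],[0,0.1,0,0,0,0,-1],[0,0.1,0,0,0,0,-1],[0,0.1,0,0,0,0,-1],[0,0.1,0,0,0,0,-1]]]' 25 >/dev/null
python3 -m creep '[[[0,0,0,0,0,0,-1],[0,0,0,0,0,0,-1],[0,0,0,0,0,0,-1],[0,0,0,0,0,0,-1]]]' 25
python3 -m creep '[[[0,0,0.5,0,0,0,-1],[0,0,2,0,0,0,-1],[0,0,5,0,0,0,-1],[0,0,9,0,0,0,-1],[0,0,12.8,0,0,0,-1]]]'
python3 - <<'E'
import numpy as np
c=np.radians(86.1); y=np.array([np.cos(c),np.sin(c)])
for s in (-.046,.046): print(np.array([.6325,.1618])+s*y)
E
python3 go.py .6356 .2077 .15 86.1
```

```text
clock: 20.6
position: [0.4505, 0.1166, 0.0223]
ee_rot: [1.548, 2.734, 0.0]
force: [-1.5, -1.2, 4.5]
width: 0.502
clock: 21.1
position: [0.4496, 0.1167, 0.1514]
ee_rot: [-1.546, -2.733, 0.001]
force: [1.2, -1.0, -1.1]
width: 0.5
[0.6293713  0.11590652]
[0.6356287  0.20769348]
t 21.1 shift cm [18.6   9.1  -0.14] turn [ -0.04  -0.08 -34.9 ] w 0.5 F [ 1.2 -1.  -1.1] q7 -0.11
```

```bash

python3 -m creep '[[[3.5,1.7,0,0,0,-7,-1],[7.2,3.5,0,0,0,-14,-1],[11,5.3,0,0,0,-21,-1],[14.8,7.2,0,0,0,-28,-1],[18.5,9.1,0,0,0,-34.9,-1]]]' >/dev/null
python3 -m creep '[[[0,0,0,0,0,0,-1],[0,0,0,0,0,0,-1]]]' >/dev/null
python3 go.py .6356 .2077 .15 86.1
python3 - <<'E'
from h import *
import cv2
o=arm.observe(); np.savez("w6.npz",p=o["position"],r=o["ee_rot"])
cv2.imwrite("pics/w6.png",arm.get_image("wrist")[:,:,::-1])
E
```

```text
t 21.8 shift cm [ 0.06 -0.05  0.07] turn [ 0.   -0.09 -0.05] w 0.495 F [-0.3  0.6 -1.5] q7 -0.69
```

View pics/w6.png

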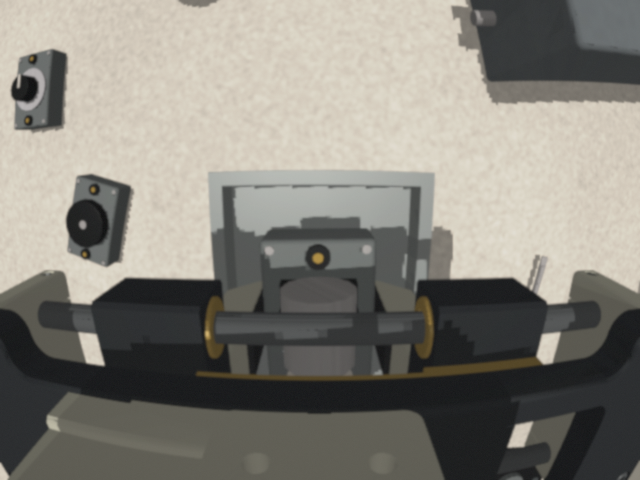

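```bash
python3 - <<'E'
from h import *
a=wpx((208,171),.035,"w6.npz");b=wpx((434,171),.035,"w6.npz")
d=(b-a);d/=np.hypot(*d); y=np.array([-d[1],d[0]])
print(a,b,np.hypot(*(b-a)),np.degrees(np.arctan2(d[1],d[0])), (a+b)/2-y*(.1-.046), (a+b)/2-y*(.146))
E
```

```text
[0.56108518 0.27037703] [0.71928089 0.26002568] 0.15853400864495854 -3.7437421294625386 [0.63665715 0.21131659] [0.63065009 0.11951291]
```

The wrist view shows tray_two's far lip from (208,171) to (434,171), which agrees with the top view to about 3 mm. I'll split the difference.

```bash

python3 -m creep '[[[0,0.15,-4,0,0,0,-1],[0,0.15,-8,0,0,0,-1],[0,0.15,-10.5,0,0,0,-1],[0,0.15,-11.8,0,0,0,-1],[0,0.15,-12.2,0,0,0,-1]]]' >/dev/null
python3 -m creep '[[[0,0,-0.1,0,0,0,-1],[0,0,-0.1,0,0,0,-1],[0,0,-0.1,0,0,0,-1]]]' >/dev/null
python3 go.py .636 .2095 .0263 86.1
python3 -m creep '[[[0,0,-0.1,0,0,0,-1],[0,0,-0.1,0,0,0,-1],[0,0,-0.1,0,0,0,-1]]]' 
python3 -m creep '[[[0,0,-0.1,0,0,0,-1],[0,0,-0.1,0,0,0,-1],[0,0,-0.1,0,0,0,-1]]]' 
```

```text
t 22.65 shift cm [-0.02  0.   -0.24] turn [-0.05  0.12  0.03] w 0.495 F [-0.5 -0.9 -0.8] q7 -0.74
clock: 22.95
position: [0.6355, 0.2091, 0.0265]
ee_rot: [2.296, 2.144, 0.001]
force: [-0.8, 0.1, 1.4]
width: 0.498
clock: 23.25
position: [0.6355, 0.2091, 0.0264]
ee_rot: [2.296, 2.143, 0.001]
force: [-4.3, -2.4, 10.2]
width: 0.496
```

Contact again; I'll release and go to the twin holder at (.432, -.236), tool x at 69.2°.

```bash

python3 -m creep '[[[0,0,0.1,0,0,0,0.5],[0,0,0.1,0,0,0,0.5],[0,0,0.1,0,0,0,0.5],[0,0,0.1,0,0,0,0.5]]]' 
python3 -m creep '[[[0,0,1,0,0,0,0.5],[0,0,4,0,0,0,0.5],[0,0,8,0,0,0,0.5],[0,0,12.4,0,0,0,0.5],[0,0,12.4,0,0,0,1]]]' >/dev/null
python3 go.py .432 -.236 .15 69.2
```

```text
clock: 23.65
position: [0.6353, 0.2091, 0.026]
ee_rot: [-2.296, -2.144, 0.0]
force: [0.3, -0.0, 0.4]
width: 0.74
t 24.15 shift cm [-20.66 -44.72  -0.78] turn [ -0.17   0.61 -16.87] w 0.796 F [ 0.3  0.6 -0.1] q7 -0.69
```

```bash

python3 -m creep '[[[-2,-4,0,0,0,-2,1],[-4,-8.5,0,0,0,-4,1],[-6,-13,0,0,0,-6,1],[-8,-17.3,0,0,0,-8,1],[-10,-21.6,0,0,0,-9,1]]]' >/dev/null
python3 -m creep '[[[-2,-4.5,0,0,0,-2,1],[-4,-9,0,0,0,-4,1],[-6,-13.5,0,0,0,-6,1],[-8,-18,0,0,0,-8,1],[-10.2,-22.5,0,0,0,-8,1]]]' >/dev/null
python3 -m creep '[[[0,0,0,0,0,0,1],[0,0,0,0,0,0,1]]]' >/dev/null
python3 go.py .432 -.236 .15 69.2
python3 - <<'E'
from h import *
import cv2
o=arm.observe(); np.savez("w7.npz",p=o["position"],r=o["ee_rot"])
cv2.imwrite("pics/w7.png",arm.get_image("wrist")[:,:,::-1])
E
```

```text
t 25.35 shift cm [-0.08 -0.3  -0.04] turn [0.02 0.02 0.33] w 1.002 F [0.8 0.7 0.7] q7 -0.13
```

View pics/w7.png

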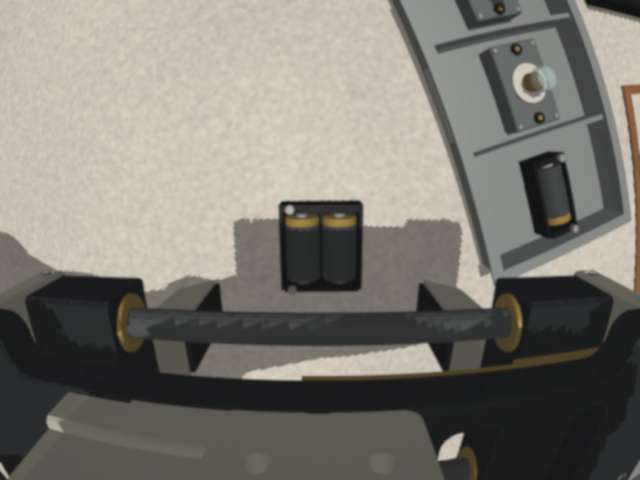

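The twin holder is square, with corners at (280,202), (362,202), (362,291) and (280,291). The lamp and single cell look flat in tray_three.

```bash
python3 - <<'E'
from h import *
wq([(280,202),(362,202),(362,291),(280,291)],.028,"w7.npz")
E
python3 go.py .4325 -.235 .15 69.2
```

```text
c [ 0.4341 -0.2342] len 0.0604 0.0676 dirs -21.1 -111.0
t 25.4 shift cm [-0.12 -0.34 -0.05] turn [-0.01  0.04  0.16] w 1.005 F [ 0.5  0.8 -0. ] q7 -0.13
```

```bash

python3 -m creep '[[[0,-0.3,-4.5,0,0,0,1],[0,-0.3,-9,0,0,0,1],[0,-0.3,-12,0,0,0,1],[0,-0.3,-12.9,0,0,0,1],[0,-0.3,-12.9,0,0,0,1]]]'
python3 go.py .4335 -.2345 .022 69.2
python3 -m creep '[[[0,0,0,0,0,0,-1],[0,0,0,0,0,0,-1],[0,0,0,0,0,0,-1],[0,0,0,0,0,0,-1],[0,0,0,0,0,0,-1]]]' 30 >/dev/null
python3 -m creep '[[[0,0,0,0,0,0,-1],[0,0,0,0,0,0,-1]]]' 30
python3 -m creep '[[[0,0,0.5,0,0,0,-1],[0,0,2,0,0,0,-1],[0,0,5,0,0,0,-1],[0,0,9,0,0,0,-1],[0,0,12.8,0,0,0,-1]]]'
python3 go.py .630 .1170 .15 86.1
```

```text
clock: 25.9
position: [0.4336, -0.2332, 0.0205]
ee_rot: [-2.584, -1.783, 0.001]
force: [0.3, -0.8, 0.5]
width: 0.997
t 25.9 shift cm [-0.01 -0.13  0.15] turn [-0.08 -0.09 -0.01] w 0.997 F [ 0.3 -0.8  0.5] q7 -0.23
clock: 26.6
position: [0.4338, -0.2351, 0.0219]
ee_rot: [2.587, 1.78, 0.001]
force: [-1.4, 0.6, 7.8]
width: 0.674
clock: 27.1
position: [0.4328, -0.2345, 0.1506]
ee_rot: [-2.587, -1.78, 0.0]
force: [1.0, -0.2, -1.1]
width: 0.675
t 27.1 shift cm [19.72 35.15 -0.06] turn [-0.03 -0.05 17.03] w 0.675 F [ 1.  -0.2 -1.1] q7 -0.13
```

```bash

python3 -m creep '[[[2,3.5,0,0,0,2,-1],[4.2,7.5,0,0,0,4,-1],[6.5,11.5,0,0,0,6,-1],[8.7,15.5,0,0,0,8,-1],[10.9,19.5,0,0,0,10,-1]]]' >/dev/null
python3 -m creep '[[[2.2,4,0,0,0,2,-1],[4.4,8,0,0,0,4,-1],[6.4,11.5,0,0,0,6,-1],[8,14.3,0,0,0,7,-1],[8.8,15.6,0,0,0,7,-1]]]' >/dev/null
python3 -m creep '[[[0,0,0,0,0,0,-1],[0,0,0,0,0,0,-1],[0,0,0,0,0,0,-1]]]' >/dev/null
python3 go.py .630 .1170 .15 86.1
python3 - <<'E'
from h import *
import cv2
o=arm.observe(); np.savez("w8.npz",p=o["position"],r=o["ee_rot"])
cv2.imwrite("pics/w8.png",arm.get_image("wrist")[:,:,::-1])
E
```

```text
t 28.4 shift cm [0.01 0.32 0.1 ] turn [ 0.09 -0.04  0.18] w 0.674 F [-0.6  1.4 -0.7] q7 -0.56
```

View pics/w8.png

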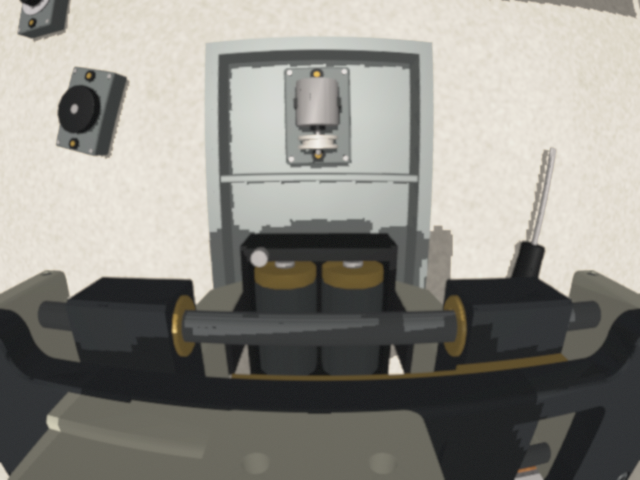

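The motor is flat and centred in the far compartment at (318,115). The divider top runs along row 178 between (222,178) and (417,179).

```bash
python3 - <<'E'
from h import *
a=wpx((222,178),.03,"w8.npz");b=wpx((417,179),.03,"w8.npz")
d=(b-a);d/=np.hypot(*d); y=np.array([-d[1],d[0]])
print(a,b,np.hypot(*(b-a)),np.degrees(np.arctan2(d[1],d[0])), (a+b)/2-y*.046)
E
```

```text
[0.56480778 0.16984022] [0.70295651 0.15944127] 0.13853955637733628 -4.304738997426967 [0.63042933 0.11877051]
```

```bash

python3 -m creep '[[[0,0.4,-3,0,0,0,-1],[0,0.4,-7,0,0,0,-1],[0,0.4,-10,0,0,0,-1],[0,0.4,-11.6,0,0,0,-1],[0,0.4,-12.1,0,0,0,-1]]]' >/dev/null
python3 -m creep '[[[0,0,-0.1,0,0,0,-1],[0,0,-0.1,0,0,0,-1],[0,0,-0.1,0,0,0,-1]]]' >/dev/null
python3 go.py .6302 .118 .0259 86.1
python3 -m creep '[[[0,0,-0.1,0,0,0,-1],[0,0,-0.1,0,0,0,-1],[0,0,-0.1,0,0,0,-1]]]' 
python3 -m creep '[[[0,0,-0.1,0,0,0,-1],[0,0,-0.1,0,0,0,-1],[0,0,-0.1,0,0,0,-1]]]' 
```

```text
t 29.25 shift cm [-0.12 -0.25 -0.29] turn [-0.03  0.14  0.04] w 0.673 F [-0.7  0.3 -1.6] q7 -0.63
clock: 29.55
position: [0.6305, 0.1202, 0.0265]
ee_rot: [2.296, 2.144, 0.001]
force: [0.2, -0.5, -2.3]
width: 0.675
clock: 29.85
position: [0.6306, 0.1203, 0.026]
ee_rot: [2.296, 2.144, 0.001]
force: [-2.6, -1.4, 7.4]
width: 0.676
```

```bash

python3 -m creep '[[[0,0,0.05,0,0,0,0.65],[0,0,0.05,0,0,0,0.65],[0,0,0.05,0,0,0,0.65],[0,0,0.05,0,0,0,0.65]]]' 
python3 -m creep '[[[0,0,1,0,0,0,0.65],[0,0,4,0,0,0,0.65],[0,0,8,0,0,0,0.65],[0,0,12.4,0,0,0,0.65],[0,0,14,0,0,0,0.65]]]'
python3 -m creep '[[[-4.5,0,2,0,0,0,1],[-9,0,4,0,0,0,1],[-13,0,6,0,0,0,1],[-17,0,6,0,0,0,1],[-21,0,6,0,0,0,1]]]'
python3 - <<'E'
from cell import arm
import cv2
for n in ["top","side"]: cv2.imwrite(f"pics/{n}9.png",arm.get_image(n)[:,:,::-1])
im=cv2.imread("pics/side9.png")[160:430,100:460]; cv2.imwrite("pics/side9c.png",cv2.resize(im,(792,594),interpolation=cv2.INTER_CUBIC))
E
```

```text
clock: 30.25
position: [0.6304, 0.1202, 0.0256]
ee_rot: [-2.296, -2.144, 0.0]
force: [-0.2, 0.1, -0.4]
width: 0.823
clock: 30.75
position: [0.6323, 0.1212, 0.1713]
ee_rot: [2.294, 2.142, 0.01]
force: [0.0, 0.6, -0.0]
width: 0.821
clock: 31.25
position: [0.4191, 0.1204, 0.2269]
ee_rot: [2.295, 2.143, 0.003]
force: [-0.4, 0.2, -0.2]
width: 0.999
```

View pics/top9.png

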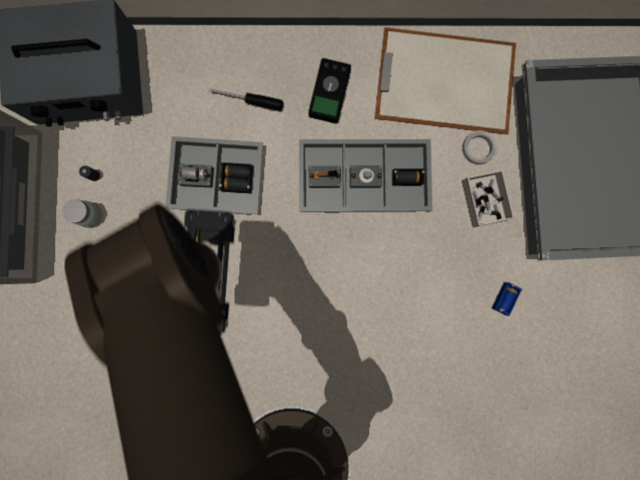

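View pics/side9c.png

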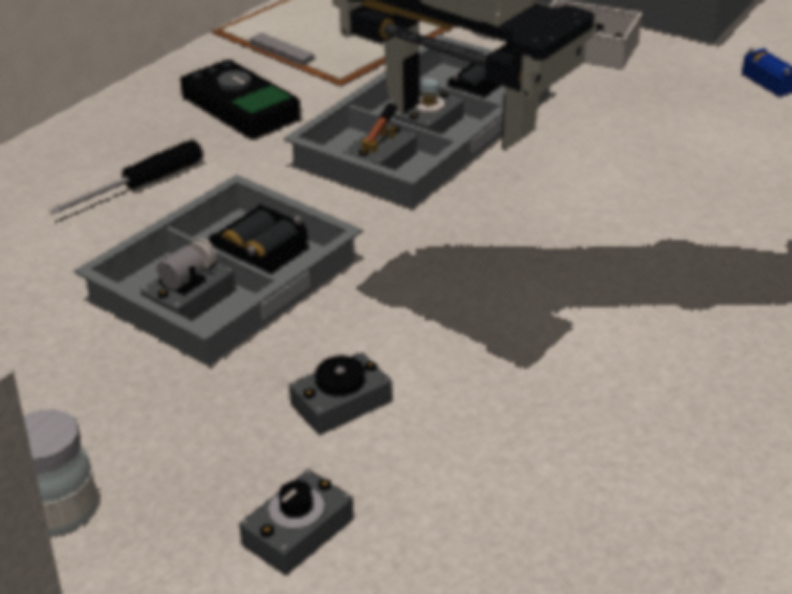

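The top view shows the switch, lamp and single cell at (323,176), (366,176) and (408,177), one to each compartment of tray_three. The motor (195,176) and twin holder (237,178) are in tray_two. The side view shows the tray_two parts, the switch and the lamp upright, and the buzzer and rheostat where they stood. The gripper is empty and clear, so I'm handing in.

```bash
python3 -m creep '[[[0,0,0,0,0,0,1],[0,0,0,0,0,0,1],[0,0,0,0,0,0,1]]]'
python3 -c "
from cell import arm
print(arm.sign_off())"
```

```text
clock: 31.65
position: [0.4215, 0.1203, 0.2258]
ee_rot: [-2.297, -2.143, -0.001]
force: [-0.0, -1.3, 0.4]
width: 1.003
the job is handed in; nothing more can be done
None
```

All five parts are in their trays, and I handed the job in at about 32 s of the 120 s allowed; no verdict came back. The single-cell holder, lamp and switch are in the three-compartment tray. The twin-cell holder and motor are in the two-compartment tray, one part to a compartment.

- **Placing:** each part was lowered until the wrist force showed 7–11 N of floor contact before I released it, so nothing was dropped.
- **Last pictures:** the top view shows every part in its own compartment. The arm blocked the buzzer and variable resistor in that view, but the side view shows both where they stood. It also shows the switch, lamp, motor and twin-cell holder upright. The gripper hid most of the single-cell holder there, but an earlier wrist picture showed it flat. The blue look-alike was not touched.
- **Disagreement:** the wrist and top cameras differed by up to about 4 mm on tray_two. I aimed near the midpoint, and the twin-cell holder went down about 2 mm from there, inside the roughly 9–11 mm of slack.

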